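# Seat a tag blank in the sloped punching jig and clamp it

## Robot

A 6-joint arm with a two-finger parallel gripper is mounted at the origin on a cart in front of the work surface, level with it; the furniture and walls round the work are solid. World frame = base frame: x ahead of the robot, y to its left, z up, the work surface at z = 0. Lengths are in m, angles in rad, forces in N, time in s.
With the tool pointing down it reaches from about 0.375 to 0.9 m from the base axis. Payload 3.1 kg.
Tool frame: the origin (TCP) lies at the very end of the fingers, on their centre line; the grasp point (between the pads) lies 19 mm behind it (manip.pinch_z is the distance from the TCP to the grasp point, in m); z points along the fingers, y is the line along which they close (so a half turn about z gives the same grasp; the last joint's range is limited). The gripper opens to 85 mm and grips with 20 to 120 N. Pads are 22 mm wide; open, the fingers measure 114 mm over their backs; the gripper's body (76 mm by 85 mm) begins 54 mm behind the grasp point. The pads swing forward as they close: fully open they stand 13 mm farther back than shut.
Start: joints at [1.081, 0.527, 1.433, -0, 1.181, -0.178], TCP at [0.191, 0.595, 0.231] pointing down, gripper open.
Joint ranges: [-3.08, 3.08], [-0.75, 2.2], [0.22, 2.44], [-1.43, 4.57], [0, 2.65], [-2.85, 2.85]. Speed limits (rad/s): [2.79, 2.79, 3.14, 3.14, 3.14, 3.14].

## Interface

Orientations are given as a unit quaternion [x, y, z, w].
In Python, from station import manip gives the robot as it stands.
- The arm moves only by the tool servo_tool, never from a script. Its argument "commands" is one flat list of numbers, 7 for each row, row after row: the shift along the tool's x, y, z each as a share of 500 mm, from -1 to 1, then the turn, a rotation vector about the tool's x, y, z each as a share of 360 degrees, from -1 to 1, then the opening, from -1 (shut) to 1 (fully open). In form: [dx, dy, dz, rx, ry, rz, claw, dx, dy, dz, rx, ry, rz, claw, ...]. A call has 1 to 12 rows; each row shifts and turns the commanded pose from where the row before left it, along the tool's axes as they then stand; what a row does not reach is not made up. A row lasts 1/12 s, in which the tool goes at most 41.7 mm and 7.16 degrees, less where a joint would pass 70% of its speed; a pose out of reach is approached as far as the arm can. A call with a number of a shift or a turn outside -1 to 1 is refused whole. A call with a gripper value outside its range is refused whole. The fingers move at their own pace and stop on an object; "force" is the grip in N (left out, the last holds). Time passes only in rows, so rows that do not move let the fingers close. It gives the time, the measured TCP pose, the force, the opening and the grip force at its end, in the units of the state.
- manip.sense(): the state, without advancing time (a new reading comes with each control period).
- manip.snapshot(name): name is "side" or "top" or "wrist"; returns a dict with "img" (400x640x3 uint8, red, green, blue), "mtx" (3x3 intrinsics, pixels), "world_to_cam" (4x4, takes a point from world to camera coordinates). Camera axes: x right, y up, looking along -z (the intrinsics and any distortion apply to the point x, -y, -z); pixel columns grow to the right and rows downward; lengths in m; the calibration is good to about 2 mm. A picture is of the moment at which its call begins. There is no depth.
- manip.sign_off(): hands the job in; it is judged then, once.
Trained networks look in a picture, given as the dict that the camera call returned (one of the last four; its "shot" number tells which), for a name from the list of things; names that differ only in an ending like _2 or _b are one class to them, and where a whole thing is asked for, a point or a joint stands for the part that bears it (a point fixed in the world has none). Each returns a list of dicts, best first, with "conf" (0 to 1); they miss things now and then, are a little off and sometimes report something else, mostly with a low value. They report only what shows in the picture. A call takes as long as a camera call. They do not tell look-alikes from the thing itself.
- manip.look_for(picture, query): "box" ([left, top, width, height] in pixels, round what is visible of it).
- manip.silhouettes(picture, query): "pixels" (400x640 bool, what is visible of it) and "box" ([left, top, width, height] in pixels, round what is visible of it).
The state is a dict: "t": time; "q": joint angles; "qd": joint speeds; "tau": joint torques, N m; "tcp_pos": TCP position; "tool_rot": TCP orientation; "force": force on the tool from outside, world axes, zero at the start; "ft_torque": the same for the moment, N m; "finger_gap": opening from 0.0 (shut) to 1.0 (fully open); "gripper_force": force on a finger pad.
Only numpy, scipy, OpenCV 4.12 (cv2) and the standard library are available. Lean on these libraries where they do the work, as an engineer would, in place of code of your own. Each camera call takes 0.05 s, during which the arm holds its last target. There are 200 camera calls.

## Task

Lay the dark wooden tag blank, eyelets up and long sides running towards the clamp, on the sloping deck of the jig a finger's breadth clear of both fences, and let go so that it slides down into the corner of the fences. Then move the clamp by its upright tab until the sprung pad holds the blank against the end fence with about 5 newtons, without driving the pad to the end of its spring, and leave it so. Do not drop the blank or ram it against the deck, and leave the spool, tape measure and tin alone.

Things in the scene. Friction and masses are not known exactly. Their poses are not given: they have to be found in the camera images.
- blank: Loose dark wooden tag blank, lacquered, 64 x 42 x 12 mm (x, y, z), 55 to 115 g, two small brass eyelets on its top; both ends alike. Origin at the centre of its underside, x along the 64 mm side, z up out of the top. Starts flat on the table, eyelets up; grip it across the 42 mm width.
- deck: Sloping aluminium deck of the fixed jig. Origin: its locating corner, where the fences' inner faces meet the top surface (plane z = 0); the deck's lowest part. x runs uphill along the side fence (slope 20 deg), y uphill along the end fence (14 deg), z is the normal (24.5 deg off vertical). Surface x -9 to 147, y -8 to 114 mm. The blank set free on it square to the fences runs into the corner.
- seat (a point): Point on the deck surface where the centre of the blank's underside lies when seated, 32 mm (x) and 21 mm (y) from the corner; axes as the deck. The blank's friction on the deck is about 0.12.
- end_fence (a point): Middle of the top inner edge of the end fence. Both steel fences are 8 mm thick and stand 8 mm above the deck: end fence with inner face at deck x = 0, y 6 to 92 mm; side fence with inner face at deck y = 0, x 6 to 72 mm.
- clamp: Clamp slide in a slot along deck x, at deck y = 21 mm; axes as the deck. Origin on the deck surface below the free face of its sprung pad (spring relaxed); pad 18 mm wide, z 2 to 11 mm, facing the end fence. Behind it the carriage, x 14 to 44, 22 mm wide, 14 mm high. Starts with the pad face at deck x = 86 to 96 mm, slides down to 56 mm. The pad's spring gives 3 N per mm, ends after 4 mm.
- clamp_tab (a point): Centre of the top of the clamp's black upright tab, 28 mm behind the pad face and 42 mm above the deck. Tab 12 mm thick along deck x, 18 mm wide along y, 28 mm tall above the carriage. About 12 N of steady friction holds the slide where it is left; moving it takes those 12 N, to which the pad's force adds once it touches (5 N is 1.7 mm past touch, some 17 N in all).
- spool_navy: Bystander: wooden spool of dark thread, 48 x 49 x 32 mm, near the table's front edge. Origin under its centre.
- tape_roll: Bystander: coiled tape measure, 64 x 65 x 14 mm, near the table's front edge. Origin under its centre.
- eyelet_tin: Bystander: round pale tin, diameter 62 mm, height 23 mm, near the table's front edge. Origin under its centre.
Not all that is in view belongs to the job. Leave any green or purple look-alike of the blank alone.

How it is judged:
By the outcome, as a careful person would: the job done as asked, in the order asked, and still so for the second after the job is handed in, with the robot touching nothing.
It also fails if it takes over 70 s, if anything falls off the work surface, if the arm or the gripper's body presses on something with over 40 N, if the wrist force passes 120 N, or if a joint passes its speed limit or range.

## Working session

There is one attempt and no reset: what is moved stays moved. The work goes in short steps, Python scripts to look and compute and a tool call to move; the robot and the scene stay as the last step left them, time stands still between calls to the robot, and variables do not carry over. Pictures are saved under pics/ and viewed, at most 10 in all, crops included, and the job is handed in when it is done.

Besides the shell and the picture viewer there is one more tool, called after "Request:" as name(argument=value, ...) on one line, values as JSON. servo_tool: Moves the arm, as the interface text tells. Its arguments: {"type":"object","properties":{"commands":{"type":"array"},"force":{"type":"number"}},"required":["commands"]}

```bash
mkdir -p pics; ls
cat > h.py <<'E'
import numpy as np, cv2
from station import manip
def save(p,n): cv2.imwrite('pics/'+n,cv2.cvtColor(p['img'],cv2.COLOR_RGB2BGR))
def proj(p,X):
    X=np.atleast_2d(X); c=(p['world_to_cam']@np.c_[X,np.ones(len(X))].T).T[:,:3]
    c=c*[1,-1,-1]; u=(p['mtx']@c.T).T; return u[:,:2]/u[:,2:]
def ray(p,uv):
    d=np.linalg.inv(p['mtx'])@[uv[0],uv[1],1]; d=d*[1,-1,-1]
    M=np.linalg.inv(p['world_to_cam']); return M[:3,3],M[:3,:3]@d
def atz(p,uv,z):
    o,d=ray(p,uv); return o+d*(z-o[2])/d[2]
E
python3 - <<'E'
from h import *
s=manip.sense(); print(s)
ims=[]
for n in ['top','side']:
    p=manip.snapshot(n); save(p,n+'1.png'); print(n,[k for k in p], p['mtx'].round(1).tolist(), np.linalg.inv(p['world_to_cam'])[:3].round(3).tolist())
    for q in ['blank','deck','clamp','clamp_tab','spool_navy','tape_roll','eyelet_tin','end_fence']:
        try: print(q,[(r['conf'],r['box']) for r in manip.look_for(p,q)][:3])
        except Exception as e: print(q,e)
E
```

```text
pics
{'t': 0.0, 'q': array([ 1.08149053e+00,  5.28463099e-01,  1.43395480e+00, -1.90573341e-05,
        1.18136379e+00, -1.78491163e-01]), 'qd': array([ 0.00258892, -0.00123844,  0.00057835, -0.00022906,  0.00034666,
       -0.00093727]), 'tau': array([-7.81931976e-04, -4.42340326e+01, -1.78025848e+01, -2.25634599e-04,
        8.33624712e-03,  1.84509713e-05]), 'tcp_pos': array([0.19076722, 0.5944029 , 0.2303188 ]), 'tool_rot': array([ 1.54778842e-01,  9.87948537e-01, -1.03695657e-03, -3.50379998e-04]), 'force': array([-0.78406377,  1.13029639,  0.31506645]), 'ft_torque': array([-0.02175901, -0.03675113, -0.0387394 ]), 'gripper_force': 0.0, 'finger_gap': 1.0002143646426729}
top ['img', 'mtx', 'world_to_cam', 'shot'] [[370.2, 0.0, 317.0], [0.0, 370.2, 198.3], [0.0, 0.0, 1.0]] [[-0.016, 0.999, -0.047, 0.416], [-1.0, -0.017, -0.026, 0.101], [-0.026, 0.047, 0.999, 1.069]]
blank [(0.89, [291.0, 150.0, 16.5, 22.7]), (0.86, [221.8, 174.9, 23.8, 21.9]), (0.85, [230.3, 213.0, 19.4, 23.7])]
deck [(0.57, [325.4, 159.3, 52.0, 58.1])]
clamp [(0.63, [360.1, 165.3, 11.5, 13.2])]
clamp_tab [(0.46, [
[... 224 characters left out ...]
3.5, 22.2, 21.8])]
end_fence [(0.57, [328.1, 159.5, 48.3, 57.2])]
side ['img', 'mtx', 'world_to_cam', 'shot'] [[423.2, 0.0, 324.3], [0.0, 423.2, 201.3], [0.0, 0.0, 1.0]] [[-0.94, -0.18, 0.289, 0.702], [0.341, -0.492, 0.801, 0.801], [-0.002, 0.852, 0.524, 0.532]]
blank [(0.97, [381.4, 291.7, 47.1, 32.0]), (0.83, [306.8, 271.1, 37.9, 30.9]), (0.74, [256.6, 253.6, 37.5, 24.1])]
deck [(0.78, [258.1, 178.6, 78.6, 33.4])]
clamp [(0.47, [266.2, 166.9, 19.5, 19.7])]
clamp_tab [(0.61, [263.5, 164.7, 20.9, 19.5])]
spool_navy []
tape_roll [(0.75, [340.1, 207.6, 33.9, 15.4])]
eyelet_tin [(0.72, [253.7, 177.9, 85.7, 26.3]), (0.58, [312.2, 167.7, 27.2, 14.9])]
end_fence [(0.7, [257.2, 178.3, 80.7, 25.0])]
```

Run:
```python
import cv2,numpy as np
a=cv2.imread('pics/top1.png')[140:260,200:440]; b=cv2.imread('pics/side1.png')[140:340,220:440]
a=cv2.resize(a,None,fx=3.3,fy=3.3,interpolation=3); b=cv2.resize(b,None,fx=3,fy=3,interpolation=3)
cv2.imwrite('pics/a.png',a);cv2.imwrite('pics/b.png',b)
```

```text
(no output)
```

View pics/a.png

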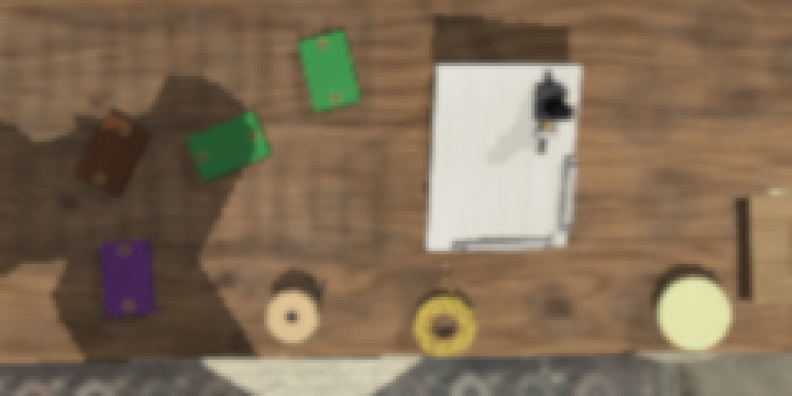

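View pics/b.png

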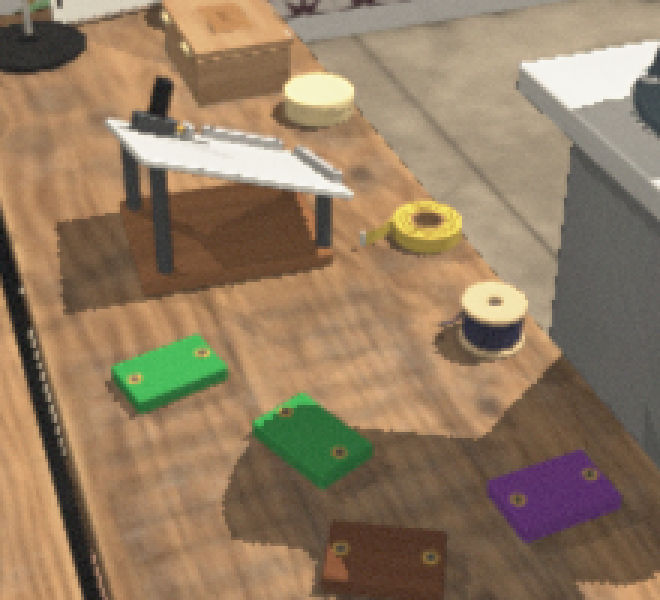

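The top crop shows the dark blank at about px (234,186), with two green look-alikes and one purple one. The deck spans px (329–377, 159–216): the end fence is on the robot's side, the side fence is to the right, and the clamp is at the far right. Next I'll fit the deck and the blank.

```bash
cat >> h.py <<'E'
from scipy.spatial.transform import Rotation as Ro
from scipy.optimize import least_squares
sx,sy=np.sin(np.radians(20)),np.sin(np.radians(14))
x0=np.array([np.cos(np.radians(20)),0,sx]); 
yy=-sx*sy/x0[0]; y0=np.array([yy,np.sqrt(1-yy**2-sy**2),sy]); R0=np.c_[x0,y0,np.cross(x0,y0)]
def deckR(psi): return Ro.from_euler('z',psi).as_matrix()@R0
DC=np.array([[-9,-8,0],[147,-8,0],[147,114,0],[-9,114,0]])/1000
def quad(mask):
    c=max(cv2.findContours(mask.astype(np.uint8),0,1)[0],key=cv2.contourArea)
    h=cv2.convexHull(c)
    for e in np.linspace(1,15,57):
        q=cv2.approxPolyDP(h,e,True)
        if len(q)<=4: break
    return q[:,0]
def shapes(p,q): return [(r['conf'],r['box'],r['pixels']) for r in manip.silhouettes(p,q)]
E
python3 - <<'E'
from h import *
for n in ['top','side','wrist']:
    p=manip.snapshot(n)
    if n=='wrist': save(p,'w1.png'); print(np.linalg.inv(p['world_to_cam'])[:3].round(3).tolist(),p['mtx'].tolist())
    np.save(f'{n}1.npy',p,allow_pickle=True)
    for c,b,m in shapes(p,'blank'):
        col=np.median(p['img'][m],axis=0); v,u=np.nonzero(m)
        print(n,'blank',c,b,col,m.sum(),atz(p,(u.mean(),v.mean()),.012).round(4))
        r=cv2.minAreaRect(np.c_[u,v].astype(np.float32)); print('   pts',[atz(p,x,.012)[:2].round(3).tolist() for x in cv2.boxPoints(r)])
    for c,b,m in shapes(p,'deck'): print(n,'deck',c,b,m.sum(),quad(m).tolist())
    for c,b,m in shapes(p,'clamp_tab'): print(n,'tab',c,b,m.sum())
E
```

```text
top blank 0.81 [290.8, 150.0, 18.2, 21.9] [ 66. 150.  79.] 297 [0.5736 0.1783 0.012 ]
   pts [[0.599, 0.205], [0.608, 0.166], [0.548, 0.152], [0.539, 0.191]]
top blank 0.72 [256.1, 171.4, 24.1, 23.4] [39. 88. 47.] 304 [0.5097 0.2663 0.012 ]
   pts [[0.515, 0.303], [0.541, 0.246], [0.502, 0.229], [0.477, 0.287]]
top blank 0.66 [231.6, 210.9, 17.9, 23.1] [69. 37. 84.] 327 [0.3964 0.3569 0.012 ]
   pts [[0.427, 0.38], [0.429, 0.337], [0.366, 0.333], [0.364, 0.376]]
top blank 0.63 [223.5, 176.2, 20.3, 22.9] [61. 38. 26.] 327 [0.5041 0.3681 0.012 ]
   pts [[0.486, 0.402], [0.542, 0.373], [0.523, 0.335], [0.466, 0.364]]
top blank 0.21 [362.4, 166.2, 10.5, 15.9] [70. 71. 69.] 149 [ 0.5376 -0.0127  0.012 ]
   pts [[0.56, 0.001], [0.559, -0.031], [0.513, -0.03], [0.514, 0.002]]
top deck 0.67 [326.4, 160.7, 50.8, 55.9] 2186 [[375, 160], [370, 212], [331, 215], [332, 161]]
top tab 0.63 [283.2, 229.2, 11.6, 18.0] 195
side blank 0.82 [326.0, 315.0, 44.2, 28.1] [84. 56. 41.] 945 [0.5092 0.3746 0.012 ]
   pts [[0.547, 0.381], [0.526, 0.336], [0.468, 0.367], [0.492, 0.41]]
side blank 0.72 [308.2, 273.3, 36.4, 27.0] [ 46. 108.  57.] 714 [0.5129 0.2753 0.012 ]
   pts [[0.546, 0.254], [0.506, 0.218], [0.48, 0.294], [0.519, 0.324]]
side blank 0.72 [255.3, 252.4, 38.7, 24.2] [ 74. 187.  92.] 627 [0.5779 0.1867 0.012 ]
   pts [[0.613, 0.166], [0.54, 0.149], [0.543, 0.206], [0.611, 0.22]]
side blank 0.66 [382.0, 288.3, 48.3, 34.0] [ 90.  49. 104.] 855 [0.4016 0.3628 0.012 ]
   pts [[0.434, 0.34], [0.354, 0.333], [0.369, 0.385], [0.444, 0.389]]
side deck 0.9 [254.0, 178.4, 85.1, 32.6] 1089 [[256, 181], [312, 186], [337, 205], [268, 195]]
side tab 0.61 [265.9, 163.3, 18.7, 21.1] 186
[[0.305, -0.907, -0.291, 0.116], [0.952, 0.291, 0.093, 0.618], [0.0, -0.305, 0.952, 0.373]] [[354.0481633313068, 0.0, 322.2952898221415], [0.0, 354.0481633313068, 201.59488776446773], [0.0, 0.0, 1.0]]
```

View pics/w1.png

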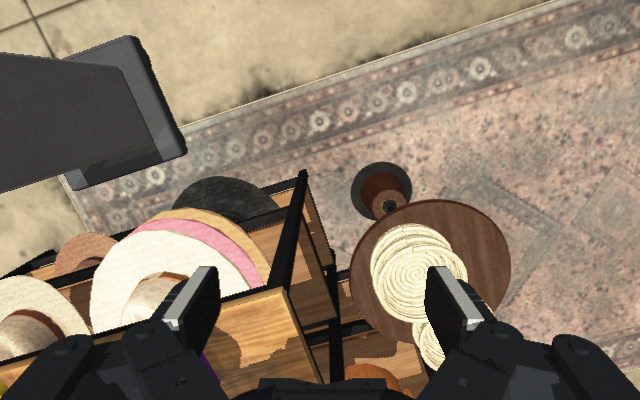

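```bash
cat >> h.py <<'E'
def fitdeck(obs):  # list of (picture, Nx3 deck pts, Nx2 px)
    f=lambda v: np.concatenate([(proj(p,(deckR(v[3])@D.T).T+v[:3])-px).ravel() for p,D,px in obs])
    s=least_squares(f,[.45,-.0,.09,0],loss='soft_l1'); return s.x,f(s.x)
def plan(P,R,n,s=None):
    s=s or manip.sense(); A=Ro.from_quat(s['tool_rot']).as_matrix()
    r=Ro.from_matrix(A.T@R).as_rotvec()/n; p=A.T@(np.array(P)-s['tcp_pos'])
    S=sum(Ro.from_rotvec(r*k).as_matrix() for k in range(n)); d=np.linalg.solve(S,p)
    print(n,'rows of', (d/.5).round(4).tolist(),(r/2/np.pi).round(5).tolist(),'total mm',(p*1000).round(1),'deg',np.degrees(r*n).round(2))
def Rdown(a): # tool x at angle a (rad), pointing down
    x=np.array([np.cos(a),np.sin(a),0]); z=np.array([0,0,-1.]); return np.c_[x,np.cross(z,x),z]
E
python3 - <<'E'
from h import *
t=np.load('top1.npy',allow_pickle=True).item(); s=np.load('side1.npy',allow_pickle=True).item()
x,r=fitdeck([(t,DC,np.array([[371.8,214.8],[376.4,159.4],[332.1,159.4],[329.4,215.8]])),(s,DC[[1,2,3]],np.array([[255,180],[270,195],[337.3,204.3]]))])
print(x.round(4),r.round(1))
plan([.505,.370,.13],Rdown(np.radians(153)),10)
E
```

```text
[ 0.4269 -0.0181  0.029  -0.0578] [-0.1 -0.7 -0.3 -0.   0.1  0.6  0.3  0.3  0.1  0.2 -1.8 -1.3  0.9  0.9]
10 rows of [-0.0751, -0.0183, 0.0203] [-0.0, -0.0, 0.00255] total mm [-367.7 -118.2  101.3] deg [-0.   -0.    9.19]
```

Request:
servo_tool(commands=[-0.075, -0.018, 0.02, 0, 0, 0.0025, 1, -0.075, -0.018, 0.02, 0, 0, 0.0025, 1, -0.075, -0.018, 0.02, 0, 0, 0.0025, 1, -0.075, -0.018, 0.02, 0, 0, 0.0025, 1, -0.075, -0.018, 0.02, 0, 0, 0.0025, 1, -0.075, -0.018, 0.02, 0, 0, 0.0025, 1, -0.075, -0.018, 0.02, 0, 0, 0.0025, 1, -0.075, -0.018, 0.02, 0, 0, 0.0025, 1, -0.075, -0.018, 0.02, 0, 0, 0.0025, 1, -0.075, -0.018, 0.02, 0, 0, 0.0025, 1, 0, 0, 0, 0, 0, 0, 1, 0, 0, 0, 0, 0, 0, 1], force=40)

```text
t: 2.5
tcp_pos: [0.507, 0.3703, 0.1305]
tool_rot: [0.234, 0.972, -0.0, -0.0]
force: [-0.1, 0.6, -1.4]
finger_gap: 1.0
gripper_force: 0.0
```

Run:
```python
from h import *
p=manip.snapshot('wrist'); save(p,'w2.png'); print(manip.sense()['tcp_pos'])
for c,b,m in shapes(p,'blank'):
    col=np.median(p['img'][m],axis=0); v,u=np.nonzero(m)
    r=cv2.minAreaRect(np.c_[u,v].astype(np.float32)); print(c,b,col,m.sum(),r)
    P=np.array([atz(p,x,.012)[:2] for x in np.c_[u,v]]).astype(np.float32)
    (cx,cy),wh,a=cv2.minAreaRect(P); print('   world',cx,cy,wh,a,P.mean(0))
```

```text
[0.50559582 0.37148207 0.13095873]
0.96 [179.2, 12.9, 104.4, 113.1] [212.  94. 238.] 6152 ((231.59567260742188, 67.25993347167969), (102.14310455322266, 62.96821594238281), 57.2647705078125)
   world 0.39775988459587097 0.35522252321243286 (0.06448958814144135, 0.04350104555487633) 4.018685817718506 [0.39680228 0.3555214 ]
0.77 [170.3, 211.0, 83.6, 70.4] [ 30. 139.  50.] 3184 ((211.9198760986328, 252.36370849609375), (52.14942932128906, 76.3920669555664), 38.990997314453125)
   world 0.509496808052063 0.2674328088760376 (0.04150077700614929, 0.06747867166996002) 22.29492950439453 [0.50525135 0.27155137]
0.57 [290.1, 153.4, 55.1, 80.6] [112.  66.  36.] 4341 ((318.5, 192.5), (81.0, 55.0), 90.0)
   world 0.5047793388366699 0.36705413460731506 (0.04212377220392227, 0.06471496820449829) 61.432743072509766 [0.50349104 0.36746353]
0.49 [197.4, 349.7, 11.3, 9.5] [19. 90. 32.] 52 ((204.300048828125, 356.8999938964844), (6.708203315734863, 8.497057914733887), 26.56505012512207)
   world 0.5937725901603699 0.20590445399284363 (0.0060081020928919315, 0.0096702566370368) 36.05825424194336 [0.5937241  0.20603657]
```

View pics/w2.png

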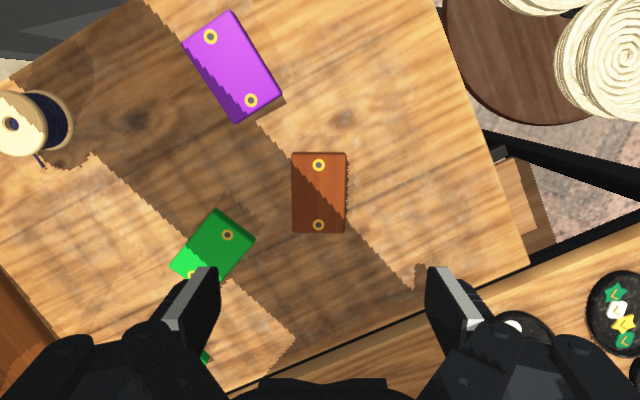

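The dark blank is at px (319,193), with both eyelets at column 319, so it is already aligned with the tool. The nearest green look-alike is about 49 mm off to the side. I'll half-close the fingers before going down.

Run:
```python
from h import *
s=manip.sense(); R=Ro.from_quat(s['tool_rot']).as_matrix(); print(R.round(3).tolist())
plan([.5045,.3672,.03],Rdown(np.radians(152.8)),6)
```

```text
[[-0.892, 0.451, -0.001], [0.451, 0.892, 0.0], [0.001, -0.0, -1.0]]
6 rows of [-0.0007, -0.0015, 0.0338] [-1e-05, -2e-05, 0.00018] total mm [ -2.2  -4.6 101.3] deg [-0.02 -0.05  0.38]
```

Request:
servo_tool(commands=[-0.001, -0.0015, 0.034, 0, 0, 0, 0.4, -0.001, -0.0015, 0.034, 0, 0, 0, 0.4, -0.001, -0.0015, 0.034, 0, 0, 0, 0.4, 0, -0.0015, 0.034, 0, 0, 0, 0.4, 0, -0.0015, 0.034, 0, 0, 0, 0.4, 0, -0.0015, 0.034, 0, 0, 0, 0.4, 0, 0, 0, 0, 0, 0, 0.4, 0, 0, 0, 0, 0, 0, 0.4])

```text
t: 3.27
tcp_pos: [0.5028, 0.3685, 0.0291]
tool_rot: [0.231, 0.973, -0.001, -0.001]
force: [-0.0, -0.5, -0.0]
finger_gap: 0.702
gripper_force: 0.0
```

Run:
```python
from h import *
p=manip.snapshot('wrist'); save(p,'w3.png'); print(manip.sense()['tcp_pos'])
for c,b,m in shapes(p,'blank')[:3]:
    v,u=np.nonzero(m)
    P=np.array([atz(p,x,.012)[:2] for x in np.c_[u,v]]).astype(np.float32)
    print(c,b,np.median(p['img'][m],axis=0),cv2.minAreaRect(P))
```

```text
[0.50394019 0.36872013 0.03005544]
0.85 [93.3, 1.4, 174.6, 150.2] [150.  71. 145.] ((0.3980236351490021, 0.3556045889854431), (0.0635494738817215, 0.04265355318784714), 3.641538619995117)
0.7 [278.0, 193.0, 92.0, 121.5] [101.  55.  31.] ((0.5036278367042542, 0.36736270785331726), (0.0413772389292717, 0.06607040762901306), 62.53732681274414)
0.57 [131.2, 271.1, 72.5, 56.7] [ 33. 145.  52.] ((0.4929831624031067, 0.2819783687591553), (0.022635694593191147, 0.034872159361839294), 23.050643920898438)
```

View pics/w3.png

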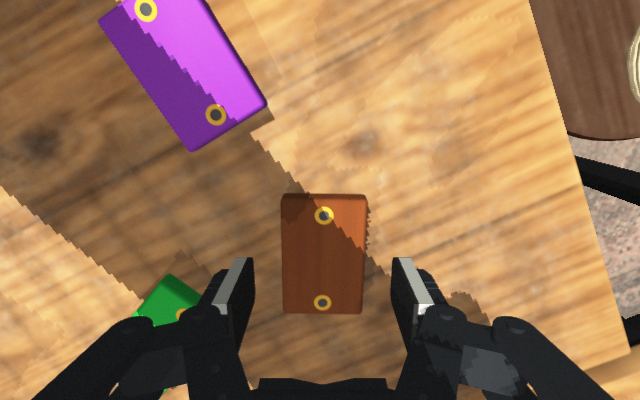

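The blank sits centred between the fingers (blank columns 281–368, fingers at 254 and 392), so I'm going down to grip it.

Request:
servo_tool(commands=[0, 0, 0.014, 0, 0, 0, 0.4, 0, 0, 0.014, 0, 0, 0, 0.4, 0, 0, 0.014, 0, 0, 0, 0.4, 0, 0, 0.014, 0, 0, 0, 0.4, 0, 0, 0, 0, 0, 0, 0.4, 0, 0, 0, 0, 0, 0, -0.3, 0, 0, 0, 0, 0, 0, -0.3, 0, 0, 0, 0, 0, 0, -0.3, 0, 0, 0, 0, 0, 0, -0.3, 0, 0, 0, 0, 0, 0, -0.3, 0, 0, 0, 0, 0, 0, -0.3, 0, 0, 0, 0, 0, 0, -0.3], force=40)

```text
t: 4.37
tcp_pos: [0.5046, 0.3674, 0.0014]
tool_rot: [0.232, 0.973, 0.0, 0.0]
force: [0.2, 0.4, -0.3]
finger_gap: 0.479
gripper_force: 40.6
```

Request:
servo_tool(commands=[0, 0, -0.01, 0, 0, 0, -0.3, 0, 0, -0.03, 0, 0, 0, -0.3, 0, 0, -0.05, 0, 0, 0, -0.3, 0, 0, -0.06, 0, 0, 0, -0.3, 0, 0, -0.06, 0, 0, 0, -0.3, 0, 0, -0.06, 0, 0, 0, -0.3, 0, 0, -0.05, 0, 0, 0, -0.3, 0, 0, 0, 0, 0, 0, -0.3, 0, 0, 0, 0, 0, 0, -0.3])

```text
t: 5.12
tcp_pos: [0.5056, 0.3679, 0.1636]
tool_rot: [0.232, 0.973, 0.001, 0.002]
force: [-0.2, 0.2, -0.5]
finger_gap: 0.476
gripper_force: 40.7
```

```bash
cat >> h.py <<'E'
DK=[.4269,-.0181,.029,-.0578]
def deck(D,dk=DK): return deckR(dk[3])@(np.array(D)/1000)+dk[:3]
def toolR(dk=DK): return deckR(dk[3])@np.diag([-1,1,-1.])
E
python3 - <<'E'
from h import *
s=manip.sense(); print(s['tcp_pos'],s['force'],s['finger_gap'],s['q'])
P=deck([60,50,90]); print(P); plan(P,toolR(),12)
E
```

```text
[0.50555118 0.36793498 0.16359139] [-0.17285799  0.20254048 -0.50746599] 0.47644617759689656 [ 4.50669107e-01  6.05532422e-01  1.49848392e+00 -1.19740115e-05
  1.03312101e+00 -6.52331415e-01]
[0.45055011 0.00571786 0.14333889]
12 rows of [-0.0066, -0.0614, -0.0036] [-0.00428, -0.0038, -0.00595] total mm [-114.2 -348.2   19.3] deg [-18.5  -16.41 -25.72]
```

Request:
servo_tool(commands=[-0.0066, -0.0614, -0.0036, -0.0043, -0.0038, -0.006, -0.3, -0.0066, -0.0614, -0.0036, -0.0043, -0.0038, -0.006, -0.3, -0.0066, -0.0614, -0.0036, -0.0043, -0.0038, -0.006, -0.3, -0.0066, -0.0614, -0.0036, -0.0043, -0.0038, -0.006, -0.3, -0.0066, -0.0614, -0.0036, -0.0043, -0.0038, -0.006, -0.3, -0.0066, -0.0614, -0.0036, -0.0043, -0.0038, -0.006, -0.3, -0.0066, -0.0614, -0.0036, -0.0043, -0.0038, -0.006, -0.3, -0.0066, -0.0614, -0.0036, -0.0043, -0.0038, -0.006, -0.3, -0.0066, -0.0614, -0.0036, -0.0043, -0.0038, -0.006, -0.3, -0.0066, -0.0614, -0.0036, -0.0043, -0.0038, -0.006, -0.3, -0.0066, -0.0614, -0.0036, -0.0043, -0.0038, -0.006, -0.3, -0.0066, -0.0614, -0.0036, -0.0043, -0.0038, -0.006, -0.3])

```text
t: 6.12
tcp_pos: [0.4465, 0.0611, 0.147]
tool_rot: [0.037, 0.983, 0.109, 0.143]
force: [0.1, 0.1, -1.1]
finger_gap: 0.48
gripper_force: 40.8
```

Request:
servo_tool(commands=[0, 0, 0, 0, 0, 0, -0.3, 0, 0, 0, 0, 0, 0, -0.3, 0, 0, 0, 0, 0, 0, -0.3, 0, 0, 0, 0, 0, 0, -0.3])

```text
t: 6.45
tcp_pos: [0.4474, 0.0626, 0.1477]
tool_rot: [0.037, 0.983, 0.109, 0.143]
force: [-0.4, 0.2, -1.1]
finger_gap: 0.477
gripper_force: 40.9
```

Run:
```python
from h import *
s=manip.sense(); print(s['q'].round(3))
p=manip.snapshot('wrist'); save(p,'w4.png'); np.save('w4.npy',p,allow_pickle=True)
s=manip.sense(); print(s['tcp_pos'])
g=[[-9,-8,0],[-9,114,0],[147,-8,0],[147,114,0],[0,6,8],[0,92,8],[6,0,8],[72,0,8]]
print(proj(p,[deck(x) for x in g]).round(0).tolist())
plan(deck([60,50,90]),toolR(),1)
```

```text
[-0.306  0.398  2.171  0.711  0.445 -2.429]
[0.44756816 0.06278438 0.14786502]
[[146.0, 131.0], [335.0, 119.0], [185.0, 341.0], [346.0, 336.0], [164.0, 145.0], [300.0, 136.0], [156.0, 155.0], [174.0, 252.0]]
1 rows of [-0.0151, -0.1129, -0.013] [-0.00644, -0.00917, -0.0102] total mm [ -7.5 -56.5  -6.5] deg [-2.32 -3.3  -3.67]
```

View pics/w4.png

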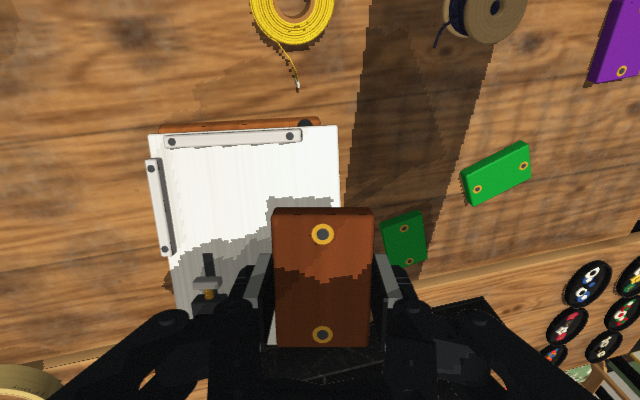

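The wrist view shows the deck edges where the fit predicts: corner (150,133), side-fence end (165,252) and end fence (165–301, 137). q5 is running towards its range limit, so I'll check the arm's kinematics before going on.

```bash
cat >> h.py <<'E'
def fk(q,L):
    d1,a2,a3,L6,e=L; ry=lambda a:Ro.from_euler('y',a); rz=lambda a:Ro.from_euler('z',a)
    A=rz(q[0]); B=A*ry(q[1]); C=B*ry(q[2]); T=C*rz(q[3])*ry(q[4])
    return np.array([0,0,d1])+B.apply([0,0,a2])+C.apply([e,0,a3])+T.apply([0,0,L6]),(T*rz(q[5]+np.pi/2)).as_matrix()
QS=[([1.0815,.5285,1.434,0,1.1814,-.1785],[.1908,.5948,.2303]),([.4507,.6055,1.4985,0,1.0331,-.6523],[.5056,.3679,.1636]),([-.306,.398,2.171,.711,.445,-2.429],[.4475,.0627,.1478])]
def fitL():
    return least_squares(lambda L:np.concatenate([fk(q,L)[0]-t for q,t in QS]),[.2,.35,.35,.25,0]).x
LO=np.array([-3.08,-.75,.22,-1.43,0,-2.85]);HI=np.array([3.08,2.2,2.44,4.57,2.65,2.85])
def ik(P,R,L,seeds=60):
    rng=np.random.default_rng(0); out=[]
    for i in range(seeds):
        s=least_squares(lambda q:np.r_[fk(q,L)[0]-P,(fk(q,L)[1]-R).ravel()*.3],rng.uniform(LO,HI),bounds=(LO,HI))
        if s.cost<1e-5 and not any(np.allclose(s.x,o,atol=.05) for o in out): out.append(s.x)
    return out
E
python3 - <<'E'
from h import *
L=fitL(); print(L.round(3))
s=manip.sense(); p,R=fk(s['q'],L); print(p-s['tcp_pos'], np.degrees(Ro.from_matrix(R.T@Ro.from_quat(s['tool_rot']).as_matrix()).magnitude()))
for D in ([60,50,60],[50,40,2],[135,21,40]):
  for nm,M in (('A',toolR()),('B',toolR()@np.diag([-1,-1,1.]))):
    print(D,nm,[o.round(2).tolist() for o in ik(deck(D),M,L)])
E
```

```text
[0.919 0.468 0.522 0.677 0.235]
[ 0.00368313 -0.00543626  0.00398721] 2.3350423905878076e-14
[60, 50, 60] A []
[60, 50, 60] B [[-0.58, 0.61, 2.1, 1.03, 0.47, 0.06]]
[50, 40, 2] A []
[50, 40, 2] B [[-0.54, 0.81, 2.02, 1.27, 0.41, -0.17]]
[135, 21, 40] A [[-0.52, 0.63, 1.96, 0.86, 0.52, -2.83]]
[135, 21, 40] B [[-0.52, 0.63, 1.96, 0.86, 0.52, 0.32]]
```

Request:
servo_tool(commands=[0, 0, 0, 0, 0, 0.019, -0.3, 0, 0, 0, 0, 0, 0.019, -0.3, 0, 0, 0, 0, 0, 0.019, -0.3, 0, 0, 0, 0, 0, 0.019, -0.3, 0, 0, 0, 0, 0, 0.019, -0.3, 0, 0, 0, 0, 0, 0.019, -0.3, 0, 0, 0, 0, 0, 0.019, -0.3, 0, 0, 0, 0, 0, 0.019, -0.3, 0, 0, 0, 0, 0, 0.019, -0.3, 0, 0, 0, 0, 0, 0.019, -0.3, 0, 0, 0, 0, 0, 0.019, -0.3, 0, 0, 0, 0, 0, 0.019, -0.3])

```text
t: 7.5
tcp_pos: [0.4478, 0.0629, 0.1482]
tool_rot: [0.675, 0.715, 0.176, 0.037]
force: [0.3, -0.4, -0.2]
finger_gap: 0.478
gripper_force: 40.9
```

Request:
servo_tool(commands=[0, 0, 0, 0, 0, 0.019, -0.3, 0, 0, 0, 0, 0, 0.019, -0.3, 0, 0, 0, 0, 0, 0.019, -0.3, 0, 0, 0, 0, 0, 0.019, -0.3, 0, 0, 0, 0, 0, 0.019, -0.3, 0, 0, 0, 0, 0, 0.019, -0.3, 0, 0, 0, 0, 0, 0.019, -0.3, 0, 0, 0, 0, 0, 0.019, -0.3, 0, 0, 0, 0, 0, 0.019, -0.3, 0, 0, 0, 0, 0, 0.019, -0.3, 0, 0, 0, 0, 0, 0.019, -0.3, 0, 0, 0, 0, 0, 0.019, -0.3])

```text
t: 8.5
tcp_pos: [0.4479, 0.0629, 0.1482]
tool_rot: [0.979, 0.096, 0.157, -0.088]
force: [-0.4, 0.3, -0.8]
finger_gap: 0.478
gripper_force: 40.9
```

```bash
cat >> h.py <<'E'
def toolB(dk=DK): return deckR(dk[3])@np.diag([1,-1,-1.])
E
python3 - <<'E'
from h import *
s=manip.sense(); print(s['q'].round(3),s['tcp_pos'])
plan(deck([60,50,90]),toolB(),10)
E
```

```text
[-0.305  0.397  2.171  0.712  0.445  0.441] [0.44786675 0.0628791  0.14817282]
10 rows of [-0.0006, 0.0114, -0.0015] [0.00052, 0.00098, 0.0033] total mm [-8.3 56.5 -6.3] deg [ 1.87  3.54 11.87]
```

Request:
servo_tool(commands=[-0.0006, 0.0114, -0.0015, 0.0005, 0.001, 0.0033, -0.3, -0.0006, 0.0114, -0.0015, 0.0005, 0.001, 0.0033, -0.3, -0.0006, 0.0114, -0.0015, 0.0005, 0.001, 0.0033, -0.3, -0.0006, 0.0114, -0.0015, 0.0005, 0.001, 0.0033, -0.3, -0.0006, 0.0114, -0.0015, 0.0005, 0.001, 0.0033, -0.3, -0.0006, 0.0114, -0.0015, 0.0005, 0.001, 0.0033, -0.3, -0.0006, 0.0114, -0.0015, 0.0005, 0.001, 0.0033, -0.3, -0.0006, 0.0114, -0.0015, 0.0005, 0.001, 0.0033, -0.3, -0.0006, 0.0114, -0.0015, 0.0005, 0.001, 0.0033, -0.3, -0.0006, 0.0114, -0.0015, 0.0005, 0.001, 0.0033, -0.3, 0, 0, 0, 0, 0, 0, -0.3, 0, 0, 0, 0, 0, 0, -0.3])

```text
t: 9.5
tcp_pos: [0.4505, 0.004, 0.1433]
tool_rot: [0.977, -0.005, 0.177, -0.122]
force: [-0.5, 0.3, -0.7]
finger_gap: 0.479
gripper_force: 40.9
```

Run:
```python
from h import *
s=manip.sense(); print(s['q'].round(3),s['tcp_pos'],s['force'])
plan(deck([60,50,90]),toolB(),1)
p=manip.snapshot('wrist'); save(p,'w5.png'); np.save('w5.npy',p,allow_pickle=True)
g=[[-9,-8,0],[-9,114,0],[147,-8,0],[147,114,0],[0,6,8],[0,92,8],[6,0,8],[72,0,8]]
print(proj(p,[deck(x) for x in g]).round(0).tolist())
```

```text
[-0.507  0.425  2.201  0.923  0.489  0.251] [0.45054896 0.00396585 0.14328882] [-0.52586467  0.32655003 -0.71426152]
1 rows of [-0.0001, -0.0034, 0.0007] [0.00024, -0.00022, 0.00035] total mm [-0.1 -1.7  0.4] deg [ 0.09 -0.08  0.13]
[[395.0, 293.0], [233.0, 293.0], [412.0, 73.0], [215.0, 72.0], [379.0, 289.0], [260.0, 288.0], [388.0, 281.0], [394.0, 193.0]]
```

View pics/w5.png

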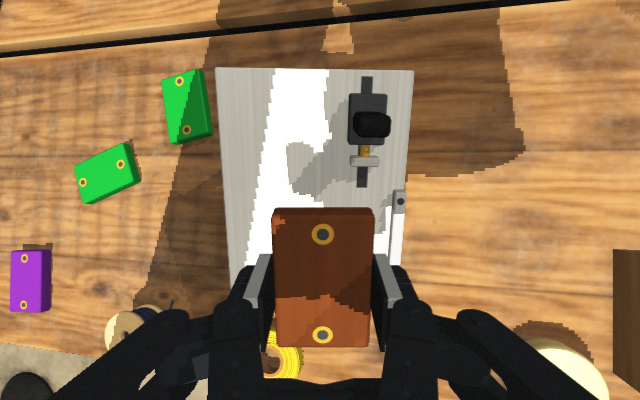

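The far deck corners are at (216,68) and (413,70), against a prediction of (215,72) and (412,73). The blank is held square, eyelets up, and the clamp pad face is at about row 165. I'll refit the deck with these points and locate the pad.

Run:
```python
from h import *
L=lambda n:np.load(n+'.npy',allow_pickle=True).item()
A=np.array
x,r=fitdeck([(L('top1'),DC,A([[371.8,214.8],[376.4,159.4],[332.1,159.4],[329.4,215.8]])),(L('side1'),DC[[1,2,3]],A([[255,180],[270,195],[337.3,204.3]])),
 (L('w4'),A([[-9,-8,0],[-9,114,0],[0,92,8],[72,0,8]])/1000,A([[149,133],[338,125],[301,139],[173,255]])),
 (L('w5'),A([[147,-8,0],[147,114,0],[72,0,8]])/1000,A([[413,69],[216,67.5],[393,190]]))])
print(x.round(4).tolist(),r.round(1))
p=L('w5')
o,d=ray(p,(365,165)); R=deckR(x[3]); o=R.T@(o-x[:3]); d=R.T@d
print('pad face', (o+d*(.011-o[2])/d[2])*1000)
for uv in ((355,112),(389,112),(372,138)):
    o,d=ray(p,uv);o=R.T@(o-x[:3]); d=R.T@d; print('tab top',uv,((o+d*(.042-o[2])/d[2])*1000).round(1))
for D in ([60,44,40],[52,42,12],[52,42,4]): plan(deck(D,x),toolB(x),1)
```

```text
[0.4285, -0.0173, 0.0299, -0.0688] [-0.4 -1.3 -0.  -0.6  0.3 -0.4 -0.  -0.7 -0.6 -0.2 -3.2 -1.6 -0.1  1.
 -0.7  0.4 -1.3 -1.5  0.8  1.7  1.4 -0.6  0.1  1.1 -0.9 -0.1  0.5  0.5]
pad face [89.45303265 20.03797032 11.        ]
tab top (355, 112) [124.   30.5  42. ]
tab top (389, 112) [124.2  12.7  42. ]
tab top (372, 138) [110.6  20.8  42. ]
1 rows of [0.004, 0.0081, 0.1006] [-0.0004, 0.00023, 0.00207] total mm [ 2.   4.1 50.3] deg [-0.14  0.08  0.74]
1 rows of [-0.0119, 0.0121, 0.1566] [-0.0004, 0.00023, 0.00207] total mm [-6.   6.  78.3] deg [-0.14  0.08  0.74]
1 rows of [-0.0119, 0.0121, 0.1726] [-0.0004, 0.00023, 0.00207] total mm [-6.   6.  86.3] deg [-0.14  0.08  0.74]
```

```bash
sed -i 's/^DK=.*/DK=[.4285,-.0173,.0299,-.0688]/' h.py
python3 - <<'E'
from h import *
plan(deck([48,40,17]),toolB(),8)
E
```

```text
8 rows of [-0.0025, 0.002, 0.0183] [-5e-05, 3e-05, 0.00026] total mm [-10.    8.   73.3] deg [-0.14  0.08  0.74]
```

Request:
servo_tool(commands=[-0.0025, 0.002, 0.018, 0, 0, 0.0003, -0.3, -0.0025, 0.002, 0.018, 0, 0, 0.0003, -0.3, -0.0025, 0.002, 0.018, 0, 0, 0.0003, -0.3, -0.0025, 0.002, 0.018, 0, 0, 0.0003, -0.3, -0.0025, 0.002, 0.018, 0, 0, 0.0003, -0.3, -0.0025, 0.002, 0.018, 0, 0, 0.0003, -0.3, -0.0025, 0.002, 0.018, 0, 0, 0.0002, -0.3, -0.0025, 0.002, 0.018, 0, 0, 0, -0.3, 0, 0, 0, 0, 0, 0, -0.3, 0, 0, 0, 0, 0, 0, -0.3])

```text
t: 10.38
tcp_pos: [0.4663, 0.0147, 0.0724]
tool_rot: [0.977, -0.01, 0.175, -0.123]
force: [-0.5, 0.5, -0.9]
finger_gap: 0.475
gripper_force: 40.9
```

Run:
```python
from h import *
s=manip.sense(); print(s['q'].round(3),s['force'], (deckR(DK[3]).T@(s['tcp_pos']-DK[:3])*1000).round(1))
plan(deck([48,40,17]),toolB(),1)
p=manip.snapshot('side'); save(p,'s2.png'); np.save('s2.npy',p,allow_pickle=True)
cv2.imwrite('pics/s2c.png',cv2.resize(cv2.imread('pics/s2.png')[140:240,230:360],None,fx=6,fy=6,interpolation=2))
g=[[-9,-8,0],[-9,114,0],[147,-8,0],[147,114,0],[16,61,0],[80,61,0],[16,61,12],[80,61,12]]
print((proj(p,[deck(x) for x in g])).round(1).tolist())
```

```text
[-0.458  0.629  2.217  1.384  0.381 -0.194] [-0.50178291  0.48244256 -0.89123112] [47.9 40.6 18. ]
1 rows of [0.0002, 0.0011, 0.002] [-0.00047, 0.00035, 0.0002] total mm [0.1 0.6 1. ] deg [-0.17  0.13  0.07]
[[317.9, 191.2], [337.2, 205.3], [254.4, 179.8], [266.8, 193.4], [318.1, 197.0], [291.0, 192.3], [319.4, 191.8], [292.3, 187.0]]
```

View pics/s2c.png

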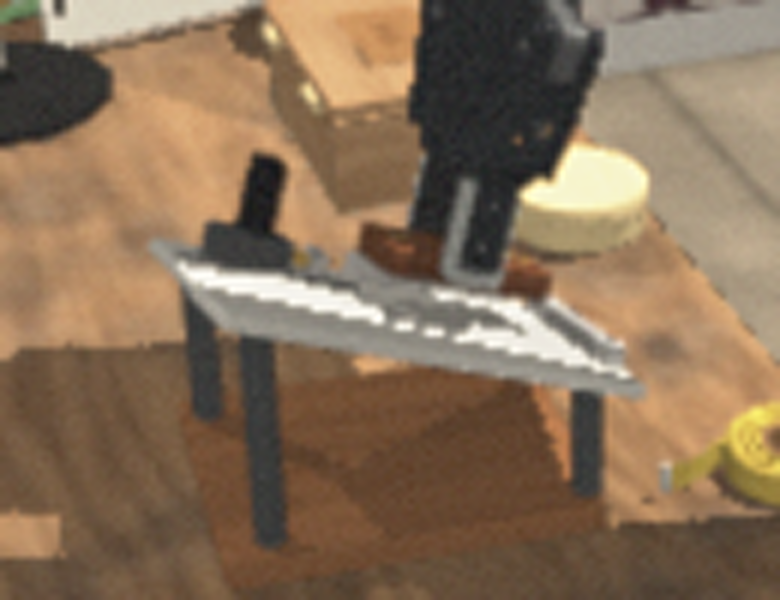

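The blank hovers parallel to the deck and clear of the fences. I'll lower it gently and watch the force.

Request:
servo_tool(commands=[0, 0, 0.006, 0, 0, 0, -0.3, 0, 0, 0.006, 0, 0, 0, -0.3, 0, 0, 0.006, 0, 0, 0, -0.3, 0, 0, 0.004, 0, 0, 0, -0.3, 0, 0, 0, 0, 0, 0, -0.3, 0, 0, 0, 0, 0, 0, -0.3])

```text
t: 10.93
tcp_pos: [0.4702, 0.0169, 0.0626]
tool_rot: [0.977, -0.01, 0.176, -0.123]
force: [-0.7, -0.3, -1.0]
finger_gap: 0.475
gripper_force: 40.9
```

Request:
servo_tool(commands=[0, 0, 0.001, 0, 0, 0, -0.3, 0, 0, 0.001, 0, 0, 0, -0.3, 0, 0, 0.001, 0, 0, 0, -0.3, 0, 0, 0.001, 0, 0, 0, -0.3, 0, 0, 0, 0, 0, 0, -0.3])

```text
t: 11.35
tcp_pos: [0.4709, 0.0173, 0.061]
tool_rot: [0.977, -0.01, 0.176, -0.123]
force: [-0.8, -1.0, 0.4]
finger_gap: 0.473
gripper_force: 41.0
```

Request:
servo_tool(commands=[0, 0, 0.001, 0, 0, 0, -0.3, 0, 0, 0.001, 0, 0, 0, -0.3, 0, 0, 0, 0, 0, 0, -0.3])

```text
t: 11.6
tcp_pos: [0.471, 0.0174, 0.0607]
tool_rot: [0.977, -0.011, 0.176, -0.123]
force: [-4.8, -2.4, 10.3]
finger_gap: 0.477
gripper_force: 42.4
```

Run:
```python
from h import *
s=manip.sense(); n=deckR(DK[3]); print(s['force'],n.T@s['force'], (n.T@(s['tcp_pos']-DK[:3])*1000).round(1))
```

```text
[-4.84183245 -2.37272901 10.27064727] [-0.87302408  0.28669715 11.56352081] [48.1 40.2  5.1]
```

Contact at about 11 N normal, with the underside on the deck at deck (48,40), which is 16 and 19 mm clear of the fences. I'll ease off, let go and lift.

Request:
servo_tool(commands=[0, 0, -0.001, 0, 0, 0, -0.3, 0, 0, 0, 0, 0, 0, 0.2, 0, 0, 0, 0, 0, 0, 0.2, 0, 0, -0.02, 0, 0, 0, 0.2, 0, 0, -0.04, 0, 0, 0, 0.2, 0, 0, -0.06, 0, 0, 0, 0.2, 0, 0, -0.04, 0, 0, 0, 0.2, 0, 0, 0, 0, 0, 0, 0.2, 0, 0, 0, 0, 0, 0, 0.2, 0, 0, 0, 0, 0, 0, 0.2])

```text
t: 12.43
tcp_pos: [0.4437, -0.0014, 0.1327]
tool_rot: [0.977, -0.01, 0.176, -0.123]
force: [0.7, -0.5, -0.3]
finger_gap: 0.6
gripper_force: 0.0
```

Run:
```python
from h import *
s=manip.sense(); n=deckR(DK[3]); print(s['force'],(n.T@(s['tcp_pos']-DK[:3])*1000).round(1))
p=manip.snapshot('wrist'); save(p,'w6.png'); np.save('w6.npy',p,allow_pickle=True)
g=[[0,0,12],[64,0,12],[64,42,12],[0,42,12]]
for z in (0,3): print((proj(p,[deck(np.array(x)+[0,0,z]) for x in g])).round(1).tolist())
for c,b,m in shapes(p,'blank')[:3]: print(c,b)
```

```text
[ 0.7197625  -0.52508899 -0.28717618] [48.3 40.  84.4]
[[379.3, 281.1], [384.5, 191.4], [317.9, 191.3], [318.1, 280.9]]
[[380.0, 283.4], [385.3, 192.8], [317.8, 192.6], [318.1, 283.2]]
0.97 [62.9, 134.1, 65.8, 63.3]
0.88 [145.7, 57.4, 56.4, 77.5]
0.63 [0.0, 246.6, 40.5, 62.6]
```

View pics/w6.png

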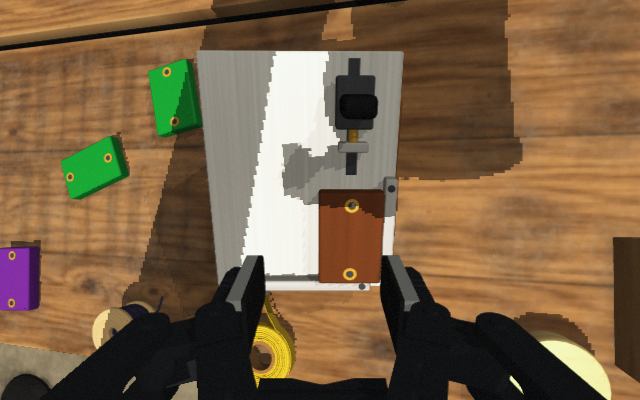

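The blank is seated in the corner: it spans px (319–384, 190–282) against a prediction of (318–385, 191–282), square and eyelets up. Next I'll go behind the clamp tab with the fingers shut.

Run:
```python
from h import *
plan(deck([146,21,80]),toolB(),8)
p=np.load('w6.npy',allow_pickle=True).item(); R=deckR(DK[3])
for uv,z in (((352,152),14),((352,190),15),((358,95),45),((358,120),45)):
    o,d=ray(p,uv);o=R.T@(o-DK[:3]); d=R.T@d; print(uv,((o+d*(z/1000-o[2])/d[2])*1000).round(1))
```

```text
8 rows of [0.0245, 0.0048, 0.0009] [-6e-05, 5e-05, 1e-05] total mm [98.1 19.2  3.6] deg [-0.19  0.15  0.03]
(352, 152) [89.3 21.3 14. ]
(352, 190) [65.7 20.8 15. ]
(358, 95) [122.8  21.7  45. ]
(358, 120) [110.8  21.3  45. ]
```

Request:
servo_tool(commands=[0.0245, 0.0048, 0, 0, 0, 0, -1, 0.0245, 0.0048, 0, 0, 0, 0, -1, 0.0245, 0.0048, 0, 0, 0, 0, -1, 0.0245, 0.0048, 0, 0, 0, 0, -1, 0.0245, 0.0048, 0, 0, 0, 0, -1, 0.0245, 0.0048, 0, 0, 0, 0, -1, 0.0245, 0.0048, 0, 0, 0, 0, -1, 0.0245, 0.0048, 0, 0, 0, 0, -1, 0, 0, 0, 0, 0, 0, -1, 0, 0, 0, 0, 0, 0, -1, 0, 0, 0, 0, 0, 0, -1, 0, 0, 0, 0, 0, 0, -1])

```text
t: 13.53
tcp_pos: [0.5344, -0.0254, 0.1609]
tool_rot: [0.977, -0.01, 0.175, -0.124]
force: [-0.2, 0.8, -0.7]
finger_gap: -0.004
gripper_force: 0.0
```

Run:
```python
from h import *
s=manip.sense(); n=deckR(DK[3]); print(s['q'].round(2),n.T@s['force'],s['finger_gap'],(n.T@(s['tcp_pos']-DK[:3])*1000).round(1))
plan(deck([146,21,28]),toolB(),6)
```

```text
[-0.47  0.46  1.97  0.69  0.61  0.56] [-0.51748136  0.57518275 -0.77022518] -0.004063213401902567 [144.6  21.5  84. ]
6 rows of [0.0005, 0.0002, 0.0187] [-0.0001, 0.0001, 1e-05] total mm [ 1.6  0.7 56. ] deg [-0.21  0.22  0.02]
```

Request:
servo_tool(commands=[0.001, 0.0006, 0.02, 0, 0, 0, -1, 0.001, 0.0006, 0.02, 0, 0, 0, -1, 0.001, 0, 0.02, 0, 0, 0, -1, 0, 0, 0.02, 0, 0, 0, -1, 0, 0, 0.016, 0, 0, 0, -1, 0, 0, 0.016, 0, 0, 0, -1, 0, 0, 0, 0, 0, 0, -1, -0.004, 0, 0, 0, 0, 0, -1, -0.004, 0, 0, 0, 0, 0, -1, -0.004, 0, 0, 0, 0, 0, -1, 0, 0, 0, 0, 0, 0, -1])

```text
t: 14.45
tcp_pos: [0.5503, -0.0133, 0.1095]
tool_rot: [0.977, -0.01, 0.176, -0.123]
force: [-0.9, 0.1, -0.1]
finger_gap: 0.002
gripper_force: 0.0
```

```bash
cat > st.py <<'E'
from h import *
s=manip.sense(); n=deckR(DK[3]); print(s['t'],(n.T@s['force']).round(2),(n.T@(s['tcp_pos']-DK[:3])*1000).round(2))
E
python3 st.py
```

```text
14.45 [-0.89  0.08  0.2 ] [141.19  20.54  29.  ]
```

Now I'll push towards contact slowly and read the friction.

Request:
servo_tool(commands=[-0.002, 0, 0, 0, 0, 0, -1, -0.002, 0, 0, 0, 0, 0, -1, -0.002, 0, 0, 0, 0, 0, -1, -0.002, 0, 0, 0, 0, 0, -1, -0.002, 0, 0, 0, 0, 0, -1, -0.002, 0, 0, 0, 0, 0, -1, -0.002, 0, 0, 0, 0, 0, -1])

```text
t: 15.03
tcp_pos: [0.5443, -0.0129, 0.1069]
tool_rot: [0.977, -0.01, 0.176, -0.123]
force: [2.3, 0.5, 2.0]
finger_gap: -0.001
gripper_force: 2.3
```

Request:
servo_tool(commands=[-0.002, 0, 0, 0, 0, 0, -1, -0.002, 0, 0, 0, 0, 0, -1, -0.002, 0, 0, 0, 0, 0, -1, -0.002, 0, 0, 0, 0, 0, -1])

```text
t: 15.37
tcp_pos: [0.5442, -0.0132, 0.107]
tool_rot: [0.976, -0.011, 0.179, -0.123]
force: [11.5, 5.7, 1.1]
finger_gap: 0.005
gripper_force: 5.4
```

```bash
python3 st.py
```

```text
15.3667 [10.8   5.58 -4.37] [134.57  20.19  28.84]
```

Request:
servo_tool(commands=[-0.002, 0, 0, 0, 0, 0, -1, -0.002, 0, 0, 0, 0, 0, -1, -0.002, 0, 0, 0, 0, 0, -1, -0.002, 0, 0, 0, 0, 0, -1, -0.002, 0, 0, 0, 0, 0, -1, -0.002, 0, 0, 0, 0, 0, -1])

```text
t: 15.87
tcp_pos: [0.5399, -0.0129, 0.1055]
tool_rot: [0.976, -0.011, 0.18, -0.123]
force: [11.8, 6.9, 1.5]
finger_gap: -0.001
gripper_force: 5.8
```

```bash
python3 st.py
```

```text
15.8667 [11.09  6.79 -4.38] [129.98  20.2   28.88]
```

Request:
servo_tool(commands=[-0.002, 0, 0, 0, 0, 0, -1, -0.002, 0, 0, 0, 0, 0, -1, -0.002, 0, 0, 0, 0, 0, -1, -0.002, 0, 0, 0, 0, 0, -1, -0.002, 0, 0, 0, 0, 0, -1, -0.002, 0, 0, 0, 0, 0, -1])

```text
t: 16.37
tcp_pos: [0.5342, -0.0125, 0.1034]
tool_rot: [0.976, -0.011, 0.18, -0.123]
force: [12.6, 6.3, 0.8]
finger_gap: -0.001
gripper_force: 5.8
```

```bash
python3 st.py
```

```text
16.3667 [11.71  6.01 -5.13] [123.94  20.2   28.88]
```

Request:
servo_tool(commands=[-0.002, 0, 0, 0, 0, 0, -1, -0.002, 0, 0, 0, 0, 0, -1, -0.002, 0, 0, 0, 0, 0, -1, -0.002, 0, 0, 0, 0, 0, -1, -0.002, 0, 0, 0, 0, 0, -1, -0.002, 0, 0, 0, 0, 0, -1, -0.002, 0, 0, 0, 0, 0, -1, -0.002, 0, 0, 0, 0, 0, -1, -0.002, 0, 0, 0, 0, 0, -1, -0.002, 0, 0, 0, 0, 0, -1, -0.002, 0, 0, 0, 0, 0, -1])

```text
t: 17.28
tcp_pos: [0.5238, -0.0117, 0.0996]
tool_rot: [0.976, -0.011, 0.18, -0.123]
force: [12.5, 5.7, 1.5]
finger_gap: 0.002
gripper_force: 5.8
```

```bash
python3 st.py
python3 - <<'E'
from h import *
p=manip.snapshot('wrist'); save(p,'w7.png'); cv2.imwrite('pics/w7c.png',cv2.resize(cv2.imread('pics/w7.png')[200:400,220:440],None,fx=3,fy=3))
E
```

```text
17.2833 [11.86  5.63 -4.26] [112.87  20.24  28.89]
```

Request:
servo_tool(commands=[-0.001, 0, 0, 0, 0, 0, -1, -0.001, 0, 0, 0, 0, 0, -1])

```text
t: 17.5
tcp_pos: [0.5229, -0.0116, 0.0992]
tool_rot: [0.976, -0.011, 0.18, -0.123]
force: [11.6, 5.6, 2.2]
finger_gap: -0.004
gripper_force: 5.7
```

```bash
python3 st.py
```

```text
17.5 [11.23  5.77 -3.3 ] [111.81  20.25  28.86]
```

Request:
servo_tool(commands=[-0.001, 0, 0, 0, 0, 0, -1, -0.001, 0, 0, 0, 0, 0, -1, -0.001, 0, 0, 0, 0, 0, -1, -0.001, 0, 0, 0, 0, 0, -1])

```text
t: 17.83
tcp_pos: [0.521, -0.0115, 0.0986]
tool_rot: [0.976, -0.011, 0.18, -0.123]
force: [11.6, 4.4, 2.2]
finger_gap: 0.003
gripper_force: 5.7
```

```bash
python3 st.py
```

```text
17.8333 [11.39  4.59 -3.06] [109.83  20.26  28.88]
```

Request:
servo_tool(commands=[-0.001, 0, 0, 0, 0, 0, -1, -0.001, 0, 0, 0, 0, 0, -1])

```text
t: 18.0
tcp_pos: [0.5203, -0.0115, 0.0983]
tool_rot: [0.976, -0.011, 0.18, -0.123]
force: [12.6, 6.3, 2.2]
finger_gap: 0.001
gripper_force: 6.3
```

```bash
python3 st.py
```

```text
18.0 [12.15  6.42 -3.83] [109.1   20.25  28.89]
```

Request:
servo_tool(commands=[-0.001, 0, 0, 0, 0, 0, -1, -0.001, 0, 0, 0, 0, 0, -1, 0, 0, 0, 0, 0, 0, -1])

```text
t: 18.25
tcp_pos: [0.5199, -0.0115, 0.0982]
tool_rot: [0.976, -0.011, 0.181, -0.123]
force: [13.0, 6.4, 2.9]
finger_gap: 0.001
gripper_force: 6.6
```

```bash
python3 st.py
```

```text
18.25 [12.73  6.67 -3.36] [108.65  20.23  28.91]
```

Request:
servo_tool(commands=[-0.001, 0, 0, 0, 0, 0, -1, 0, 0, 0, 0, 0, 0, -1])

```text
t: 18.42
tcp_pos: [0.5197, -0.0115, 0.0981]
tool_rot: [0.976, -0.011, 0.181, -0.123]
force: [14.9, 6.9, 2.5]
finger_gap: -0.0
gripper_force: 6.9
```

```bash
python3 st.py
```

```text
18.4167 [14.41  7.01 -4.55] [108.44  20.21  28.91]
```

Request:
servo_tool(commands=[-0.001, 0, 0, 0, 0, 0, -1, -0.001, 0, 0, 0, 0, 0, -1, 0, 0, 0, 0, 0, 0, -1])

```text
t: 18.67
tcp_pos: [0.5193, -0.0114, 0.098]
tool_rot: [0.976, -0.011, 0.181, -0.123]
force: [16.0, 7.7, 2.2]
finger_gap: 0.003
gripper_force: 7.5
```

```bash
python3 st.py
```

```text
18.6667 [15.29  7.66 -5.39] [108.    20.22  28.93]
```

Request:
servo_tool(commands=[-0.001, 0, 0, 0, 0, 0, -1, 0, 0, 0, 0, 0, 0, -1, 0, 0, 0, 0, 0, 0, -1])

```text
t: 18.92
tcp_pos: [0.5191, -0.0115, 0.0979]
tool_rot: [0.976, -0.011, 0.181, -0.123]
force: [16.3, 8.0, 3.4]
finger_gap: -0.003
gripper_force: 7.8
```

```bash
python3 st.py
```

```text
18.9167 [15.92  8.27 -4.43] [107.81  20.19  28.94]
```

Request:
servo_tool(commands=[-0.001, 0, 0, 0, 0, 0, -1, 0, 0, 0, 0, 0, 0, -1, 0, 0, 0, 0, 0, 0, -1])

```text
t: 19.17
tcp_pos: [0.5189, -0.0114, 0.0979]
tool_rot: [0.976, -0.011, 0.182, -0.123]
force: [17.6, 8.2, 3.3]
finger_gap: -0.001
gripper_force: 8.1
```

```bash
python3 st.py
```

```text
19.1667 [17.07  8.43 -5.02] [107.6   20.21  28.94]
```

The pad adds about 5 N (17.1 N total against an 11.6 N sliding baseline, 1.8 mm past touch). I'll back off and lift.

Request:
servo_tool(commands=[0.006, 0, 0, 0, 0, 0, -1, 0.012, 0, 0, 0, 0, 0, -1, 0.02, 0, 0, 0, 0, 0, -1, 0.02, 0, 0, 0, 0, 0, -1, 0, 0, -0.04, 0, 0, 0, -1, 0, 0, -0.06, 0, 0, 0, -1, -0.03, 0, -0.06, 0, 0, 0, -1, -0.06, 0, -0.02, 0, 0, 0, -1, -0.06, 0, 0, 0, 0, 0, -1, 0, 0, 0, 0, 0, 0, -1, 0, 0, 0, 0, 0, 0, -1])

```text
t: 20.08
tcp_pos: [0.4358, -0.0284, 0.1609]
tool_rot: [0.977, -0.011, 0.175, -0.123]
force: [0.8, -0.7, -0.3]
finger_gap: -0.002
gripper_force: 0.0
```

```bash
python3 st.py
python3 - <<'E'
from h import *
p=manip.snapshot('wrist'); save(p,'w8.png'); 
g=[[0,0,15],[64,0,15],[64,42,15],[0,42,15],[62.3+28,21,45]]
q=proj(p,[deck(x) for x in g]).round(1); print(q.tolist())
u,v=q[:4].mean(0).astype(int); u=np.clip(u,110,530); v=np.clip(v,100,300)
cv2.imwrite('pics/w8c.png',cv2.resize(cv2.imread('pics/w8.png')[v-100:v+100,u-110:u+110],None,fx=3,fy=3,interpolation=2)); print(u,v)
E
```

```text
20.0833 [ 0.65 -0.78 -0.36] [ 52.32  20.75 118.98]
[[348.4, 264.0], [350.3, 184.1], [291.9, 184.1], [294.2, 264.0], [320.7, 155.5]]
321 224
```

View pics/w8c.png

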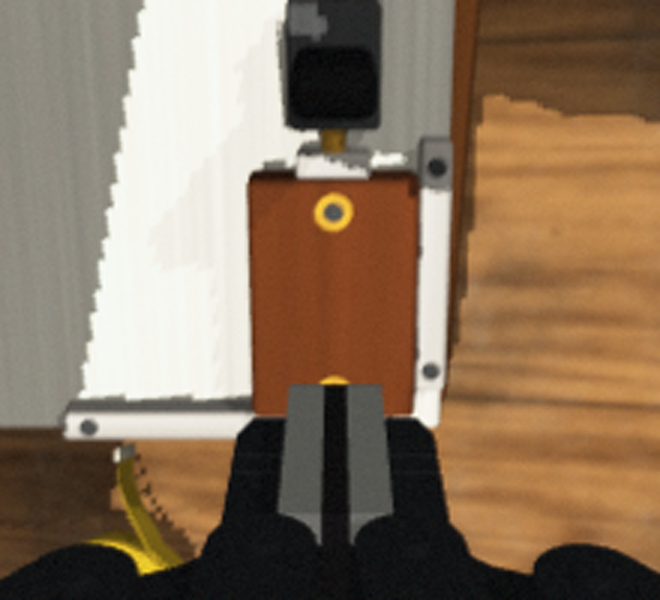

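The blank is square against both fences, from crop (250,175) to (418,415). The pad bears on its end at about (333,165), the spring has travel left, and the gripper is clear.

```bash
python3 -c "
from station import manip
print(manip.sign_off())"
```

```text
the job is handed in; nothing more can be done
None
```

The job is handed in: the blank slid into the corner of the fences, and the clamp pad holds it against the end fence with about 5 N by the force reading, well short of the end of its spring.

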